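# Close the seal box with its bayonet lid and hold it home

## Task

Close the open seal box with the loose domed lid: set the lid's two lugs into the slots of the box's mouth, push it down against the spring, and twist it a quarter turn clockwise (seen from above) so that the lugs lie under the rim. Finish while still gripping the lid and pressing it fully home, flange down on the rim, so that a colleague can clip the tamper band on; do not let go. Leave everything else on the shelf where it is.

Things in the scene. Friction and masses are not known exactly. Their poses are not given: they have to be found in the camera images.
- seal_box: Open pewter seal box, fixed to the shelf: round pot 88 mm across (foot 94), 50 mm high, a brown shellac seal in its well. Origin: centre of its underside, z up. Two opposite slots 17 mm wide in its mouth lie along its own +x and -x. Below the ledge the lid's lugs can turn 90 degrees clockwise (from above), to lie along its y; stops about 5 degrees farther on; counter-clockwise is blocked.
- box_mouth (a point): Centre of the open box's mouth, at rim height, 50 mm above its origin; axes as the box's. The mouth is an inward ledge 5 mm thick, flush with the rim (underside at 45 mm), with a round opening 59 mm across; the two slots through the ledge reach out to a radius of 38 mm and are marked by two brass inlays on the rim.
- spring_ring (a joint): Sprung cork ring (56 mm outside, 40 mm inside diameter) inside the open box, on which the lid's underside rests: m pressed down, 0 at rest with its top 44 mm above the box's origin, at most 0.011; 0.0085 with the lid fully home. Pushes up with 4.5 N at rest plus 0.5 N per mm.
- lid: Loose domed pewter lid, about 160 g, standing right way up on the shelf. Origin: centre of its flat underside, z up. Plug 54 mm across from z = 0 to 14.5 mm (bottom edge chamfered 2 mm), flange 88 mm across to 19 mm, low dome to 27 mm, upright wing on top to 63 mm. Two brass lugs on the plug point along its +x and -x: 11 mm wide, z = 0 to 5 mm, out to radius 35 mm. Half a turn leaves it the same.
- lid_wing (a point): On the lid's axis, 49 mm above its origin, in the lid's flat upright wing, made to be gripped: 46 mm long along the lid's x, 14 mm thick along its y, top 14 mm above this point, dome 22 mm below. Lid axes.
- lid_seat (a point): Middle of the underside of the lid's flange, 14.5 mm above the lid's origin, lid axes. Height over box_mouth: 8.5 mm when the lid rests unpressed on the spring ring, lugs in the slots; below 4.5 mm the lugs are clear under the ledge and can turn; 0 when fully home, flange on the rim. Let go after turning, the spring lifts it to 4.5 mm.
- closed_box: The other pewter seal box, loose, already closed with its own domed lid: 88 mm across (foot 94 mm), 99 mm high over its wing; to be left alone. Origin: centre of its underside.
- bone_folder: Loose bone folder lying flat, 150 x 20 x 5 mm, long along its x; to be left alone. Origin: centre of its underside.
- seal_impression: Loose brown shellac seal impression, 52 mm across, 10 mm high; to be left alone. Origin: centre of its underside.
- cast_tile: Loose white ceramic tile with five coloured test casts, 100 x 100 x 12 mm; to be left alone. Origin: centre of its underside.
- brass_seal: Loose brass hand seal standing upright with a dark wooden handle, 34 mm across, 74 mm high; to be left alone. Origin: centre of its underside.
Things that resemble listed ones, but are neither listed nor needed, are in the scene too. What is shaped like the lid but pink or red is not meant.

How it is judged:
By the outcome, as a careful person would: the job done as asked, in the order asked, and still so for the second after the job is handed in, while the arm keeps its last pose, push and grip.
It also fails if it takes over 45 s, if anything falls off the work surface, if the arm or the gripper's body presses on something with over 40 N, if the wrist force passes 120 N, or if a joint passes its speed limit or range.

## Robot

A 7-joint arm with a two-finger parallel gripper is mounted at the origin on the work surface. World frame = base frame: x ahead of the robot, y to its left, z up, the work surface at z = 0. Lengths are in mm, angles in rad, forces in N, time in s.
With the tool pointing down it reaches from about 425 to 1025 mm from the base axis. Payload 9.4 kg.
Tool frame: the origin (TCP) lies on the centre line of the jaws, within the pads' length; the fingertips stand 25 mm ahead of it and the grasp point (between the pads) lies 6 mm ahead of it (r.finger_overhang is the distance from the TCP to the fingertips, in mm); z points along the fingers, y is the line along which they close (so a half turn about z gives the same grasp; the last joint's range is limited). The gripper opens to 85 mm and grips with 20 to 120 N. Pads are 22 mm wide; open, the fingers measure 114 mm over their backs; the gripper's body (76 mm by 85 mm) begins 54 mm behind the grasp point. The pads swing forward as they close: fully open they stand 13 mm farther back than shut.
Start: joints at [-1.328, 0.599, -0.003, 1.599, 0.002, 0.943, -0.08], TCP at [227.926, 688.24, 256.275] pointing down, gripper open.
Joint ranges: [-2.57, 2.57], [-0.35, 1.97], [-1.29, 1.29], [0.11, 2.56], [-1.05, 4.19], [0.11, 1.86], [-2.63, 2.63]. Speed limits (rad/s): [2.22, 2.22, 3.01, 3.01, 3.14, 3.14, 3.14].

## Interface

Orientations are given as [roll, pitch, yaw] about the fixed x, y, z axes, in that order (R = Rz(yaw) Ry(pitch) Rx(roll)).
In Python, from cell import r gives the robot as it stands. The module is installed in compiled form; this text tells all that it offers.
- The arm moves only by the tool play_rows, never from a script. Its argument "series" is text: rows parted by semicolons, each of 7 numbers parted by spaces: the turn, a rotation vector about the tool's x, y, z normalised to -1 to 1, where 1 is 90 degrees, then the shift along the tool's x, y, z normalised to -1 to 1, where 1 is 0.1 m, then the gripper's target within -1 to 1 (fully open at 1, half-way at 0, shut at -1). In form: ax ay az tx ty tz fingers; .... A call has 1 to 20 rows; each row is the pose to reach, as a shift and turn from the pose commanded when the call began, along the tool's axes at that moment; what a row does not reach only later rows make up. A row lasts 1/8 s, in which the tool goes at most 62.5 mm and 10.7 degrees, less where a joint would pass 70% of its speed; a pose out of reach is approached as far as the arm can. A call with a number of a shift or a turn outside -1 to 1 is refused whole. A call with a gripper value outside its range is refused whole. The fingers move at their own pace and stop on an object; "newtons" is the grip in N (left out, the last holds). Time passes only in rows, so rows that repeat a pose let the fingers close. It gives the time, the measured TCP pose, the force, the opening and the grip force at its end, in the units of the state.
- r.get_state(): the state, without advancing time (a new reading comes with each control period).
- r.grab_frame(name): name is "side" or "top"; returns (picture, depth): 480x640x3 uint8, red, green, blue; 480x640 float32, mm along the optical axis (not along the pixel's ray), 0 where there is no reading.
- r.camera_params(name): a dict with "vfov" (degrees; the focal length in pixels is half the picture's height over the tangent of half this angle, whatever the lens; pixels are square), "cx", "cy" (the principal point, pixels), "k1" (the pictures are not rectified: a ray, as slopes to the right and down, at radius r is drawn at 1 + k1 r^2 times it, then the intrinsics apply), "position" and "attitude" of the camera in the world. Camera axes: x right, y down, z forward; pixel columns grow to the right and rows downward; lengths in mm; the calibration is good to about 2 mm. A picture is of the moment at which its call begins. camera_params takes no time and is no camera call.
- r.sign_off(): hands the job in; it is judged then, once.
Trained networks look in the newest picture that a camera, given by its name, has taken for a name from the list of things; names that differ only in an ending like _2 or _b are one class to them, and where a whole thing is asked for, a point or a joint stands for the part that bears it (a point fixed in the world has none). Each returns a list of dicts, best first, with "p" (0 to 1); they miss things now and then, are a little off and sometimes report something else, mostly with a low value. They report only what shows in the picture. A call takes as long as a camera call. They do not tell look-alikes from the thing itself.
- r.boxes_of(target, camera): "rect" ([left, top, right, bottom] in pixels, round what is visible of it).
- r.regions_of(target, camera): "mask" (480x640 bool, what is visible of it) and "rect" ([left, top, right, bottom] in pixels, round what is visible of it).
- r.mark_of(target, camera): "uv" ([column, row] in pixels: a listed point, or the origin of a listed thing).
The state is a dict: "t": time; "qpos": joint angles; "joint_vel": joint speeds; "joint_torque": joint torques, N m; "position": TCP position; "orientation": TCP orientation; "wrist_force": force on the tool from outside, world axes, zero at the start; "ft_torque": the same for the moment, N m; "grip_width": opening from 0.0 (shut) to 1.0 (fully open); "grip_force": force on a finger pad.
Only numpy, scipy, OpenCV 4.12 (cv2) and the standard library are available. Lean on these libraries where they do the work, as an engineer would, in place of code of your own. Each camera call takes 0.05 s, during which the arm holds its last target. There are 200 camera calls.

## Working session

There is one attempt and no reset: what is moved stays moved. The work goes in short steps, Python scripts to look and compute and a tool call to move; the robot and the scene stay as the last step left them, time stands still between calls to the robot, and variables do not carry over. Pictures are saved under pics/ and viewed, at most 10 in all, crops included, and the job is handed in when it is done.

Besides the shell and the picture viewer there is one more tool, called after "Call:" as a command line: name --argument value ..., lists and objects as JSON in quotes. play_rows: Moves the arm, as the interface text tells. Scaled input: -1 to 1 covers 0.1 m each way for a shift and 90 degrees each way for a turn. Its arguments: {"type":"object","properties":{"series":{"type":"string"},"newtons":{"type":"number"}},"required":["series"]}

```bash
mkdir -p pics
cat > h.py <<'E'
import numpy as np,cv2
from scipy.spatial.transform import Rotation as R
from cell import r
def cam(n):
    c=r.camera_params(n); f=240/np.tan(np.radians(c['vfov'])/2)
    return c,f
def rot(c):
    a=np.array(c['attitude'],float)
    return a if a.shape==(3,3) else R.from_euler('xyz',a).as_matrix()
def ray(n,uv):
    c,f=cam(n); K=np.array([[f,0,c['cx']],[0,f,c['cy']],[0,0,1]])
    uv=np.array(uv,float).reshape(-1,1,2)
    p=cv2.undistortPoints(uv,K,np.array([c['k1'],0,0,0,0]))[:,0]
    d=np.c_[p,np.ones(len(p))]@rot(c).T
    return np.array(c['position'],float),d
def at_z(n,uv,z):
    o,d=ray(n,uv); return o+d*((z-o[2])/d[:,2])[:,None]
def at_depth(n,uv,dep):
    o,d=ray(n,uv); return o+d*np.asarray(dep).reshape(-1,1)
E
python3 - <<'E'
from h import *
for n in('top','side'):
    print(r.camera_params(n))
    p,d=r.grab_frame(n); cv2.imwrite(f'pics/{n}0.png',p[...,::-1]); np.save(n+'.npy',d)
    for t in('lid','seal_box','closed_box','lid_wing','box_mouth'):
        print(n,t,[(np.round(x['uv']),round(x['p'],2)) for x in r.mark_of(t,n)],[(np.round(x['rect']),round(x['p'],2)) for x in r.boxes_of(t,n)] if t!='lid_wing' else '')
print(r.get_state())
E
```

```text
{'vfov': 54.47294237812016, 'cx': 316.18454251992364, 'cy': 240.75980075356233, 'k1': 0.014825016465056738, 'position': array([351.11506832, -67.38450186, 961.65915259]), 'attitude': array([-2.94286012e+00,  6.16504307e-04, -1.46152392e+00])}
top lid [(array([418., 348.]), 0.96), (array([334., 330.]), 0.9), (array([453., 209.]), 0.87), (array([476., 274.]), 0.85), (array([400., 269.]), 0.77), (array([398., 272.]), 0.55)] [(array([314., 309., 359., 355.]), 0.93), (array([379., 245., 422., 291.]), 0.87), (array([455., 252., 502., 292.]), 0.85), (array([399., 325., 441., 372.]), 0.78), (array([340., 149., 360., 173.]), 0.7), (array([436., 191., 481., 229.]), 0.63)]
top seal_box [(array([166., 257.]), 0.65)] [(array([141., 232., 191., 278.]), 0.8)]
top closed_box [(array([300., 248.]), 0.56)] [(array([277., 221., 325., 273.]), 0.74)]
top lid_wing [(array([485., 267.]), 0.78), (array([467., 208.]), 0.73), (array([398., 269.]), 0.62), (array([335., 329.]), 0.62), (array([422., 347.]), 0.55)] 
top box_mouth [(array([159., 254.]), 0.96)] [(array([138., 232., 192., 279.]), 0.78), (array([377.
[... 1182 characters left out ...]
 0.59924534, -0.00249995,  1.59944207,  0.00182   ,
        0.94291259, -0.0797884 ]), 'joint_vel': array([-8.17750896e-04, -3.91236877e-04, -5.06762861e-04,  8.05791997e-04,
        6.87418470e-04, -1.84380124e-03, -1.91925054e-05]), 'joint_torque': array([-2.46659301e-04, -7.76230574e+01,  1.56360604e+00, -2.58387011e+01,
        1.23448321e-02,  2.02359224e-03, -1.59156212e-05]), 'position': array([227.91982274, 688.21497831, 256.29919481]), 'orientation': array([-3.14159252e+00,  6.30630258e-05,  2.82184841e+00]), 'wrist_force': array([ 0.18061321, -0.00634357, -0.4162538 ]), 'ft_torque': array([-0.0090291 ,  0.01586516, -0.02524208]), 'grip_force': 0.0, 'grip_width': 1.0012325504073787}
```

View pictures.

View pics/top0.png

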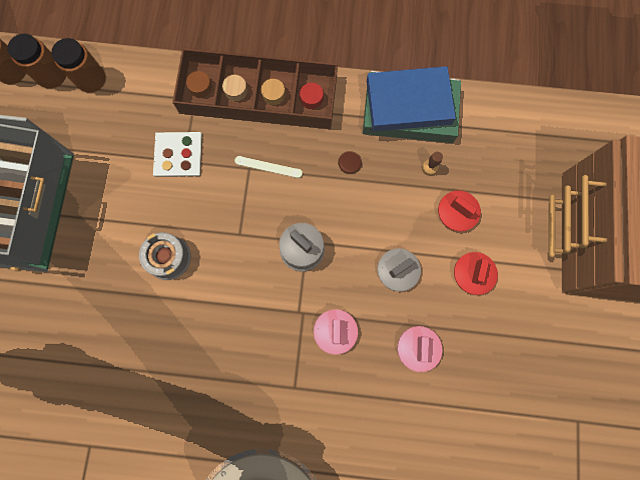

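View pics/side0.png

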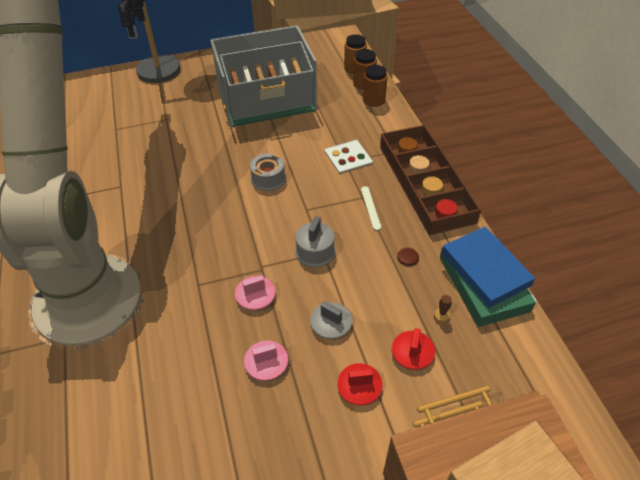

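The top view shows pewter pieces at (301,245), tall with a pot under it, which is the closed box, and at (400,270), low and flat, which is the loose lid. The pink ones (336,331), (420,348) and the red ones (460,211), (476,273) are decoys. The open box is at (163,255). I'll confirm in one enlarged crop.

Run:
```python
from h import *
T=cv2.imread('pics/top0.png');S=cv2.imread('pics/side0.png')
c=lambda I,u,v,h=30:cv2.resize(I[v-h:v+h,u-h:u+h],(400,300) if 0 else (300,300),interpolation=cv2.INTER_CUBIC)
cv2.imwrite('pics/crop1.png',np.vstack([np.hstack([c(T,400,270),c(S,331,320)]),np.hstack([c(T,163,255),c(S,268,172)])]))
dt=np.load('top.npy');ds=np.load('side.npy')
for n,d,uvs in(('top',dt,[(400,270),(301,245),(385,265),(163,255),(146,255),(430,300)]),('side',ds,[(331,326),(331,314),(315,250),(268,158)])):
    for u,v in uvs: print(n,(u,v),at_depth(n,(u,v),d[v,u]).round(1))
# point clouds
def cloud(n,d,c,h=35):
    vv,uu=np.mgrid[c[1]-h:c[1]+h,c[0]-h:c[0]+h]; z=d[vv,uu].ravel()
    P=at_depth(n,np.c_[uu.ravel(),vv.ravel()],z); return P[z>0]
for n,d,cl,cb in(('top',dt,(400,270),(163,255)),('side',ds,(331,320),(268,172))):
    P=cloud(n,d,cl,26)
    for lo,hi,nm in((12,32,'flange'),(50,70,'wingtop')):
        Q=P[(P[:,2]>lo)&(P[:,2]<hi)]
        (x,y),rad=cv2.minEnclosingCircle(Q[:,:2].astype(np.float32)); print(n,nm,len(Q),x,y,rad,cv2.minAreaRect(Q[:,:2].astype(np.float32)), np.median(Q[:,2]))
    P=cloud(n,d,cb,30); Q=P[(P[:,2]>46)&(P[:,2]<58)]
    (x,y),rad=cv2.minEnclosingCircle(Q[:,:2].astype(np.float32)); print(n,'rim',len(Q),x,y,rad,np.median(Q[:,2]))
```

```text
top (400, 270) [[ 491.2 -215.2   62.5]]
top (301, 245) [[513.9 -20.   91.8]]
top (385, 265) [[ 504.6 -190.9   21.2]]
top (163, 255) [[474.6 258.6  29.8]]
top (146, 255) [[469.2 287.7  42.7]]
top (430, 300) [[ 446.2 -291.6   -2.7]]
side (331, 326) [[ 494.  -242.8   28.4]]
side (331, 314) [[ 497.9 -229.8   52.5]]
side (315, 250) [[513.5 -58.8  54.5]]
side (268, 158) [[485.5 286.7  42.5]]
top flange 1255 500.0697021484375 -220.1859588623047 44.09017562866211 ((499.9891662597656, -219.94784545898438), (85.36553955078125, 86.7760009765625), 51.128944396972656) 21.865305565443123
top wingtop 171 500.0296325683594 -219.7119903564453 23.181156158447266 ((499.7265625, -219.9059295654297), (13.416245460510254, 45.97057342529297), 39.59492111206055) 61.18282517481691
top rim 751 475.87493896484375 257.4512634277344 44.86960983276367 48.649452226766584
side flange 914 499.21624755859375 -221.32728576660156 45.34183120727539 ((498.86981201171875, -222.53111267089844), (86.8464584350586, 87.07102966308594), 1.6490737199783325) 23.47798768687153
side wingtop 202 499.0182189941406 -221.7407989501953 23.628393173217773 ((498.9619445800781, -221.71519470214844), (15.72547435760498, 46.843299865722656), 40.59604263305664) 62.106261689166615
side rim 344 475.1725769042969 252.83326721191406 46.998775482177734 49.13837240296226
```

View pics/crop1.png

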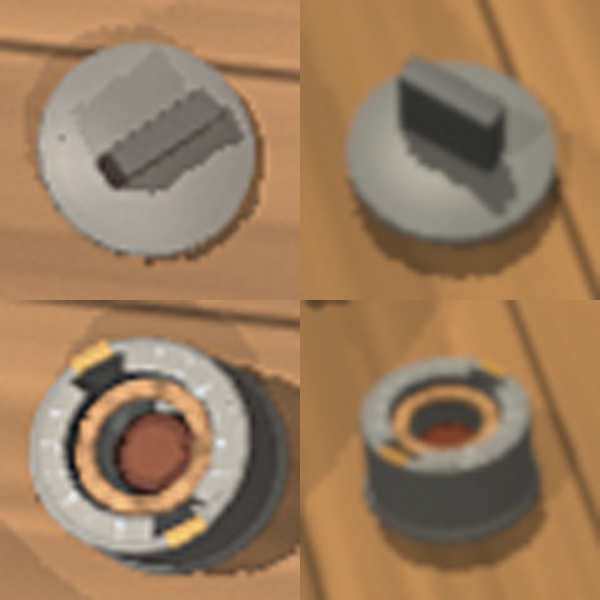

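Run:
```python
from h import *
for n,(u,v) in(('top',(163,252)),('side',(268,168))):
    I=cv2.imread(f'pics/{n}0.png'); h=24
    C=I[v-h:v+h,u-h:u+h].astype(int); b,g,rr=C[...,0],C[...,1],C[...,2]
    d=np.load(n+'.npy')[v-h:v+h,u-h:u+h]
    vv,uu=np.mgrid[v-h:v+h,u-h:u+h]; P=at_depth(n,np.c_[uu.ravel(),vv.ravel()],d.ravel()).reshape(2*h,2*h,3)
    rad=np.hypot(P[...,0]-475.5,P[...,1]-255)
    m=(rr-b>60)&(g-b>35)&(P[...,2]>44)&(rad>34)&(rad<52)
    k,l,st,c=cv2.connectedComponentsWithStats(m.astype(np.uint8))
    px=[c[i]+[u-h,v-h] for i in range(1,k) if st[i,4]>4]; print(n,px,st[1:,4])
    w=at_z(n,px,50); print(w.round(1))
    if len(w)==2: e=w[0]-w[1]; print('centre',w.mean(0),'len',np.linalg.norm(e),'yaw',np.degrees(np.arctan2(e[1],e[0])))
    # rim circle: fit by points of top-face, median-corrected
    s=(P[...,2]>46.5)&(P[...,2]<53)&(rad<50); Q=np.c_[P[s][:,:2]]
    hull=cv2.convexHull(Q.astype(np.float32))[:,0]; print('ellipse',cv2.fitEllipse(hull))
    s=(P[...,2]>46.5)&(P[...,2]<53)&(rad<50)
    print(np.median(P[s][:,2]))
st=r.get_state(); print(st['t'])
```

```text
top [array([150.59375, 236.0625 ]), array([169.74074074, 270.62962963])] [32  1  1 27]
[[507.1 282.7  50. ]
 [442.6 232.9  50. ]]
centre [474.84792782 257.80647421  50.        ] len 81.40736134957801 yaw 37.66017906938604
ellipse ((475.2926940917969, 257.401123046875), (86.83418273925781, 88.75894927978516), 169.2769012451172)
48.752971520503706
side [array([276.66666667, 155.66666667]), array([256.2, 173. ])] [ 9 10]
[[507.8 280.4  50. ]
 [442.6 231.2  50. ]]
centre [475.18940577 255.80034435  50.        ] len 81.65366102675063 yaw 36.96906004430801
ellipse ((475.0296936035156, 253.3428192138672), (84.00436401367188, 93.79458618164062), 166.63632202148438)
49.25300711225543
1.0
```

```bash
cat >> h.py <<'E'
def plan(start,yaw,wps):
    # wps: (x,y,z,yaw deg); prints tool-frame unit moves
    p=np.array(start,float)
    for w in wps:
        Rt=R.from_euler('z',yaw,degrees=True)*R.from_euler('x',180,degrees=True)
        d=Rt.inv().apply(np.array(w[:3])-p)/100; a=-(w[3]-yaw)/90
        print(w,'az %.3f'%a,'t',d.round(3),'' if max(abs(d).max(),abs(a))<=1 else 'OVER'); p=np.array(w[:3],float); yaw=w[3]
E
python3 - <<'E'
from h import *
for n in('top','side'):
    d=np.load(n+'.npy'); vv,uu=np.mgrid[0:480:2,0:640:2]; z=d[vv,uu].ravel()
    P=at_depth(n,np.c_[uu.ravel(),vv.ravel()],z)[z>0]
    for y0 in range(-500,900,100):
        s=(P[:,1]>y0)&(P[:,1]<y0+100)&(P[:,2]>105)&(P[:,0]>150)&(P[:,0]<800)
        if s.sum()>5: Q=P[s]; print(n,y0,s.sum(),'x',Q[:,0].min().round(),Q[:,0].max().round(),'z',Q[:,2].max().round())
plan([227.9,688.2,256.3],161.7,[(300,600,256,150),(350,485,256,150),(400,370,256,150),(450,250,256,145),(490,120,256,140),(500,-10,256,135),(500,-125,256,130),(499.6,-220.5,180,130)])
E
```

```text
top 400 456 x 419.0 680.0 z 170.0
top 500 440 x 419.0 681.0 z 170.0
side 400 285 x 417.0 674.0 z 174.0
side 500 233 x 417.0 681.0 z 173.0
side 600 843 x 192.0 681.0 z 350.0
side 700 59 x 230.0 669.0 z 315.0
side 800 43 x 240.0 257.0 z 238.0
(300, 600, 256, 150) az 0.130 t [-0.961 -0.611  0.003] 
(350, 485, 256, 150) az 0.000 t [-1.008 -0.746 -0.   ] OVER
(400, 370, 256, 150) az 0.000 t [-1.008 -0.746 -0.   ] OVER
(450, 250, 256, 145) az 0.056 t [-1.033 -0.789 -0.   ] OVER
(490, 120, 256, 140) az 0.056 t [-1.073 -0.835 -0.   ] OVER
(500, -10, 256, 135) az 0.056 t [-0.912 -0.932 -0.   ] 
(500, -125, 256, 130) az 0.056 t [-0.813 -0.813 -0.   ] 
(499.6, -220.5, 180, 130) az 0.000 t [-0.729 -0.617  0.76 ]
```

Call:
play_rows --series "0 0 0.13 -0.96 -0.61 0 1;0 0 0.13 -0.96 -0.61 0 1;0 0 0.13 -0.96 -0.61 0 1"

```text
t: 1.38
position: [304.1, 596.5, 256.8]
orientation: [-3.141, 0.003, 2.611]
wrist_force: [-0.6, 0.8, 0.6]
grip_width: 0.998
grip_force: 0.0
```

Call:
play_rows --series "0 0 0 -1 -0.75 0 1;0 0 0 -1 -0.75 0 1;0 0 0 -1 -0.75 0 1"

```text
t: 1.75
position: [351.4, 481.1, 256.8]
orientation: [-3.141, 0.002, 2.612]
wrist_force: [0.1, -0.3, 0.4]
grip_width: 1.0
grip_force: 0.0
```

Call:
play_rows --series "0 0 0 -1 -0.75 0 1;0 0 0 -1 -0.75 0 1;0 0 0 -1 -0.75 0 1"

```text
t: 2.12
position: [399.8, 366.8, 256.6]
orientation: [-3.141, 0.001, 2.612]
wrist_force: [-0.0, 0.4, -0.6]
grip_width: 0.997
grip_force: 0.0
```

Call:
play_rows --series "0 0 0.05 -1 -0.8 0 1;0 0 0.05 -1 -0.8 0 1;0 0 0.05 -1 -0.8 0 1"

```text
t: 2.5
position: [446.0, 248.5, 256.6]
orientation: [-3.142, 0.001, 2.534]
wrist_force: [0.4, 2.0, 0.8]
grip_width: 0.996
grip_force: 0.0
```

Run:
```python
from h import *
plan([447,248,256.6],145.2,[(480,125,256,140),(500,0,256,135),(500,-120,256,130),(499.6,-220.5,160,130)])
```

```text
(480, 125, 256, 140) az 0.058 t [-0.973 -0.822  0.006] 
(500, 0, 256, 135) az 0.056 t [-0.957 -0.829 -0.   ] 
(500, -120, 256, 130) az 0.056 t [-0.849 -0.849 -0.   ] 
(499.6, -220.5, 160, 130) az 0.000 t [-0.767 -0.649  0.96 ]
```

Call:
play_rows --series "0 0 0.06 -0.97 -0.82 0 1;0 0 0.06 -0.97 -0.82 0 1;0 0 0.06 -0.97 -0.82 0 1"

```text
t: 2.88
position: [479.2, 126.3, 256.6]
orientation: [3.141, 0.001, 2.44]
wrist_force: [0.1, 0.8, -0.7]
grip_width: 0.999
grip_force: 0.0
```

Call:
play_rows --series "0 0 0.06 -0.96 -0.83 0 1;0 0 0.06 -0.96 -0.83 0 1;0 0 0.06 -0.96 -0.83 0 1"

```text
t: 3.25
position: [499.6, 1.2, 256.5]
orientation: [3.141, 0.001, 2.346]
wrist_force: [0.2, 0.6, 0.1]
grip_width: 1.0
grip_force: 0.0
```

Call:
play_rows --series "0 0 0.05 -0.85 -0.85 0 1;0 0 0.05 -0.85 -0.85 0 1;0 0 0.05 -0.85 -0.85 0 1"

```text
t: 3.62
position: [498.6, -118.6, 256.4]
orientation: [3.141, 0.001, 2.269]
wrist_force: [-0.1, 0.7, 0.2]
grip_width: 1.003
grip_force: 0.0
```

Call:
play_rows --series "0 0 0 -0.77 -0.65 0.96 1;0 0 0 -0.77 -0.65 0.96 1;0 0 0 -0.77 -0.65 0.96 1;0 0 0 -0.77 -0.65 0.96 1"

```text
t: 4.12
position: [498.6, -215.8, 159.7]
orientation: [3.141, -0.002, 2.274]
wrist_force: [-0.2, 1.5, 1.1]
grip_width: 0.998
grip_force: 0.0
```

Run:
```python
from h import *
s=r.get_state(); print(s['t'],s['position'],np.degrees(s['orientation']),s['qpos'])
plan(s['position'],np.degrees(s['orientation'][2]),[(499.5,-220.5,55,130)])
p,d=r.grab_frame('side'); cv2.imwrite('pics/side1.png',cv2.resize(p[230:410,220:460,::-1],(800,600),interpolation=cv2.INTER_CUBIC))
```

```text
4.125 [ 498.59427066 -215.78235937  159.65727701] [ 1.79993745e+02 -1.04221418e-01  1.30267817e+02] [ 0.18457488  0.52574571  0.17142411  2.11006127 -0.17514125  0.52031059
  1.1884971 ]
(499.5, -220.5, 55, 130) az 0.003 t [-0.042 -0.024  1.047] OVER
```

View pics/side1.png

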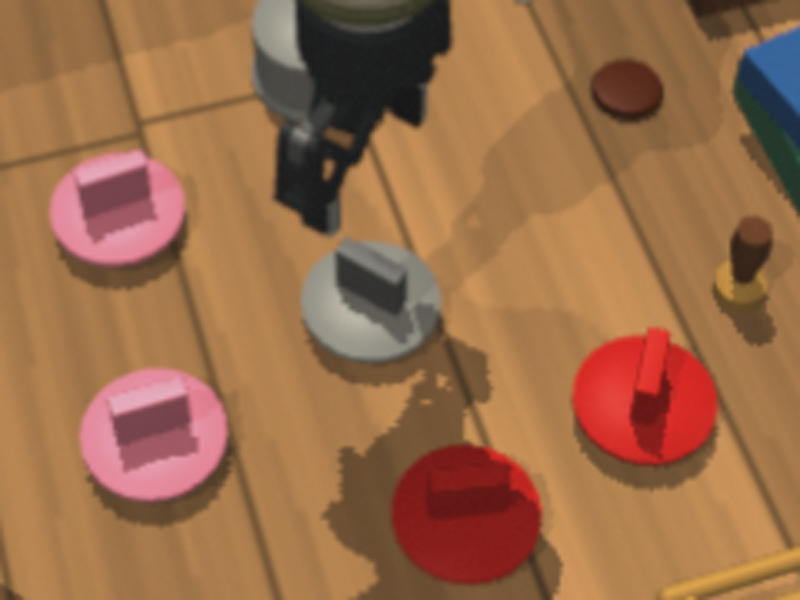

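The crop shows the grey lid at crop (370,300), with its upright wing free and the open gripper directly above it. The pink and red ones stand clear, so I'll descend.

Call:
play_rows --series "0 0 0 -0.03 -0.02 0.5 1;0 0 0 -0.03 -0.02 0.8 1;0 0 0 -0.03 -0.02 0.8 1;0 0 0 -0.03 -0.02 0.8 1"

```text
t: 4.68
position: [499.3, -220.5, 81.9]
orientation: [3.14, 0.001, 2.274]
wrist_force: [0.3, 0.1, -0.7]
grip_width: 0.998
grip_force: 0.0
```

Run:
```python
from h import *
s=r.get_state(); print(s['t'],s['position'],np.degrees(s['orientation']))
plan(s['position'],np.degrees(s['orientation'][2]),[(499.5,-220.5,57,130)])
```

```text
4.675 [ 499.31017452 -220.45789685   81.90646153] [1.79917435e+02 8.09867245e-02 1.30266032e+02]
(499.5, -220.5, 57, 130) az 0.003 t [-0.002  0.001  0.249]
```

Call:
play_rows --series "0 0 0 0 0 0.24 1;0 0 0 0 0 0.24 1;0 0 0 0 0 0.24 -1;0 0 0 0 0 0.24 -1;0 0 0 0 0 0.24 -1;0 0 0 0 0 0.24 -1;0 0 0 0 0 0.24 -1;0 0 0 0 0 0.24 -1;0 0 0 0 0 0.24 -1;0 0 0 0 0 0.24 -1;0 0 0 0 0 0.24 -1" --newtons 90

```text
t: 6.05
position: [498.3, -221.5, 56.8]
orientation: [3.141, 0.001, 2.272]
wrist_force: [-0.0, 0.9, 7.2]
grip_width: 0.149
grip_force: 88.2
```

Call:
play_rows --series "0 0 0 0 0 -0.3 -1;0 0 0 0 0 -0.8 -1;0 0 0 0 0 -1 -1;0 0 0 0 0 -1 -1;0 0 0 0 0 -1 -1"

```text
t: 6.68
position: [497.6, -221.1, 155.4]
orientation: [-3.141, -0.001, 2.272]
wrist_force: [0.5, 0.3, -2.6]
grip_width: 0.149
grip_force: 88.3
```

Run:
```python
from h import *
s=r.get_state(); print(s['t'],s['position'],np.degrees(s['orientation']),s['grip_width'],s['wrist_force'])
plan(s['position'],np.degrees(s['orientation'][2]),[(505,-145,225,155),(515,-20,225,180),(500,105,225,205),(475,225,225,217.3),(475,257,150,217.3)])
```

```text
6.675 [ 497.60779254 -221.13443585  155.39350664] [-1.79965651e+02 -6.57272638e-02  1.30186309e+02] 0.14921489106980343 [ 0.54400574  0.34660413 -2.59930938]
(505, -145, 225, 155) az -0.276 t [ 0.534  0.548 -0.696] 
(515, -20, 225, 180) az -0.278 t [0.438 1.175 0.   ] OVER
(500, 105, 225, 205) az -0.278 t [0.15 1.25 0.  ] OVER
(475, 225, 225, 217.3) az -0.137 t [-0.281  1.193  0.   ] OVER
(475, 257, 150, 217.3) az -0.000 t [-0.194  0.255  0.75 ]
```

Run:
```python
from h import *
plan([497.6,-221.1,155.4],130.2,[(500,-145,225,130.2),(500,-20,225,130.2),(500,105,225,130.2),(480,220,225,157.2),(475,257,165,217.3)])
```

```text
(500, -145, 225, 130.2) az -0.000 t [ 0.566  0.51  -0.696] 
(500, -20, 225, 130.2) az -0.000 t [0.955 0.807 0.   ] 
(500, 105, 225, 130.2) az -0.000 t [0.955 0.807 0.   ] 
(480, 220, 225, 157.2) az -0.300 t [1.007 0.59  0.   ] OVER
(475, 257, 165, 217.3) az -0.668 t [0.189 0.322 0.6  ]
```

Call:
play_rows --series "0 0 0 0.2 0.2 -0.5 -1;0 0 0 0.57 0.51 -0.7 -1;0 0 0 0.57 0.51 -0.7 -1"

```text
t: 7.05
position: [500.7, -141.2, 226.2]
orientation: [3.141, -0.001, 2.278]
wrist_force: [0.8, -1.2, -2.3]
grip_width: 0.147
grip_force: 88.6
```

Call:
play_rows --series "0 0 0 0.3 0.25 0 -1;0 0 0 0.65 0.55 0 -1;0 0 0 0.95 0.81 0 -1;0 0 0 0.95 0.81 0 -1"

```text
t: 7.55
position: [500.5, -17.7, 224.7]
orientation: [-3.14, -0.002, 2.277]
wrist_force: [0.6, 0.3, -1.3]
grip_width: 0.15
grip_force: 88.4
```

Call:
play_rows --series "0 0 0 0.3 0.25 0 -1;0 0 0 0.65 0.55 0 -1;0 0 0 0.95 0.81 0 -1;0 0 0 0.95 0.81 0 -1"

```text
t: 8.05
position: [501.5, 106.4, 225.0]
orientation: [-3.14, -0.001, 2.276]
wrist_force: [-0.0, -0.8, -2.4]
grip_width: 0.149
grip_force: 88.4
```

Call:
play_rows --series "0 0 -0.1 0.3 0.2 0 -1;0 0 -0.2 0.65 0.4 0 -1;0 0 -0.3 1 0.59 0 -1;0 0 -0.3 1 0.59 0 -1"

```text
t: 8.55
position: [481.9, 220.2, 225.3]
orientation: [-3.141, -0.001, 2.747]
wrist_force: [0.1, -0.1, -2.5]
grip_width: 0.147
grip_force: 88.5
```

Call:
play_rows --series "0 0 -0.1 0.19 0.32 0 -1;0 0 -0.2 0.19 0.32 0 -1;0 0 -0.3 0.19 0.32 0 -1;0 0 -0.4 0.19 0.32 0.2 -1;0 0 -0.5 0.19 0.32 0.4 -1;0 0 -0.6 0.19 0.32 0.6 -1;0 0 -0.67 0.19 0.32 0.6 -1;0 0 -0.67 0.19 0.32 0.6 -1;0 0 -0.67 0.19 0.32 0.6 -1"

```text
t: 9.68
position: [477.5, 254.7, 166.1]
orientation: [-3.141, -0.0, -2.492]
wrist_force: [-0.8, -0.8, -2.6]
grip_width: 0.146
grip_force: 88.5
```

Run:
```python
from h import *
s=r.get_state(); print(s['t'],s['position'],np.degrees(s['orientation']),s['grip_width'],s['wrist_force'],s['qpos'])
pt,d=r.grab_frame('top'); ps,d2=r.grab_frame('side'); np.save('top1.npy',d);np.save('side1.npy',d2)
cv2.imwrite('pics/t1.png',pt[...,::-1]);cv2.imwrite('pics/s1.png',ps[...,::-1])
c=lambda I,u,v,h=50:cv2.resize(I[v-h:v+h,u-h:u+h],(400,400),interpolation=cv2.INTER_CUBIC)
cv2.imwrite('pics/m1.png',np.hstack([c(pt,163,250),c(ps,268,150)])[...,::-1])
```

```text
9.675 [477.53860781 254.68198722 166.08981319] [-1.79977491e+02 -2.46085589e-02 -1.42788026e+02] 0.14614611475237022 [-0.82398278 -0.8174846  -2.58007544] [-0.4587043   0.51275688 -0.19227382  2.09426776  0.18104308  0.55021992
  1.43869825]
```

View pics/m1.png

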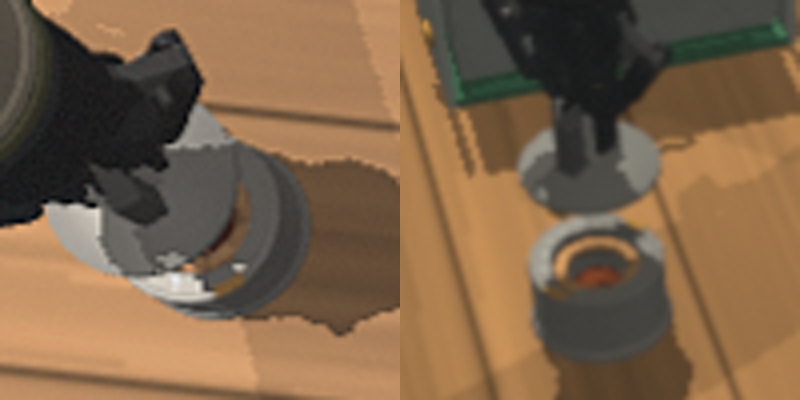

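Top (left): the lid is held above the box and partly hides the mouth. Side (right): the lid hangs level over the box, at about crop (590,165) against the box rim at (595,260). I'll measure the offset between the held lid and the box.

Run:
```python
from h import *
from scipy.optimize import least_squares
def circ(Q,c0,rr=44):
    # outer hull points with fixed radius, robust
    hull=cv2.convexHull(Q.astype(np.float32))[:,0]
    f=lambda c:np.hypot(*(hull-c).T)-rr
    s=least_squares(f,c0,loss='soft_l1',f_scale=.7); return s.x.round(1),len(hull),np.abs(f(s.x)).round(1)
for n,(u,v),w in(('top',(163,250),50),('side',(268,150),40)):
    d=np.load(n+'1.npy'); vv,uu=np.mgrid[v-w:v+w,u-w:u+w]; z=d[vv,uu].ravel()
    P=at_depth(n,np.c_[uu.ravel(),vv.ravel()],z)[z>0]
    Q=P[(P[:,2]>121)&(P[:,2]<134)&(np.hypot(P[:,0]-477.5,P[:,1]-255)<50)]
    print(n,'lid',len(Q),np.percentile(Q[:,2],[5,25,50,75,95]).round(1),circ(Q[:,:2],(477.5,255)))
    # tilt plane of flange/dome ring
    d=np.load(n+'.npy'); v2=255 if n=='top' else 168
    vv,uu=np.mgrid[v2-28:v2+28,u-28:u+28]; z=d[vv,uu].ravel()
    P=at_depth(n,np.c_[uu.ravel(),vv.ravel()],z)[z>0]
    Q=P[(P[:,2]>47)&(P[:,2]<53)]; print(n,'box',circ(Q[:,:2],(475,256)),np.median(Q[:,2]))
```

```text
top lid 827 [125.8 128.5 130.3 132.1 133.5] (array([477.7, 256.3]), 33, array([1.6, 2.7, 1.5, 0.2, 0.2, 0.1, 0.6, 0.5, 0.8, 0.5, 0.2, 0.4, 0.4,
       0.2, 0.1, 0.2, 0.2, 0.1, 0.1, 0.1, 0. , 0.1, 0.1, 0.2, 0.4, 0.4,
       0. , 0.3, 0.5, 0.5, 0.8, 0.9, 0.8]))
top box (array([475.4, 257.3]), 34, array([0.8, 0.9, 0.6, 1.3, 0.2, 0.6, 0.2, 0.1, 0.4, 0.6, 0. , 0. , 0.2,
       0.2, 0.3, 0.1, 0.2, 0.5, 0.5, 0.7, 0.8, 0.4, 0.4, 0.1, 0.8, 0.2,
       0.1, 0.3, 0.2, 0.1, 0.6, 1.6, 2.1, 2. ])) 48.91346487950187
side lid 397 [126.  128.8 130.7 132.4 133.7] (array([477.4, 251.6]), 24, array([0.4, 0.9, 1.2, 0.9, 1. , 3.2, 1.9, 1. , 1.4, 0.4, 0.5, 0.4, 0.2,
       0.9, 1.1, 2.2, 0.9, 0.3, 0.1, 0.9, 0.2, 0.2, 0.4, 0.4]))
side box (array([474.9, 254. ]), 23, array([1.6, 0.4, 0.3, 1.5, 2.2, 0.1, 1.8, 0.8, 0. , 1.6, 3. , 3.2, 1.3,
       0.3, 0.5, 0.3, 1.3, 0.6, 4.1, 3.4, 2. , 2.9, 1.9])) 49.5178701168083
```

Run:
```python
from h import *
s=r.get_state();plan(s['position'],np.degrees(s['orientation'][2]),[(475.1,256.2,113,-142.7)])
```

```text
(475.1, 256.2, 113, -142.7) az 0.000 t [0.013 0.019 0.534]
```

Call:
play_rows --series "0 0 0 0.01 0.02 0.2 -1;0 0 0 0.01 0.02 0.45 -1;0 0 0 0.01 0.02 0.53 -1;0 0 0 0.01 0.02 0.53 -1;0 0 0 0.01 0.02 0.53 -1"

```text
t: 10.4
position: [475.3, 257.2, 114.0]
orientation: [-3.141, 0.001, -2.488]
wrist_force: [-0.5, -0.1, -2.1]
grip_width: 0.151
grip_force: 88.6
```

Run:
```python
from h import *
pt,d=r.grab_frame('top'); ps,d2=r.grab_frame('side')
s=r.get_state();print(s['t'],s['position'],np.degrees(s['orientation']),s['wrist_force'])
plan(s['position'],np.degrees(s['orientation'][2]),[(475.1,256.3,101,-142.7)])
c=lambda I,u,v,h=30:cv2.resize(I[v-h:v+h,u-h:u+h],(400,400),interpolation=cv2.INTER_CUBIC)
cv2.imwrite('pics/m2.png',np.hstack([c(pt,158,250),c(ps,268,160)])[...,::-1])
```

```text
10.5 [475.33465593 257.2004333  114.07112455] [-1.79989431e+02  7.45112466e-02 -1.42537126e+02] [ 0.78898928  0.09839397 -1.54158584]
(475.1, 256.3, 101, -142.7) az 0.002 t [ 0.007 -0.006  0.131]
```

View pics/m2.png

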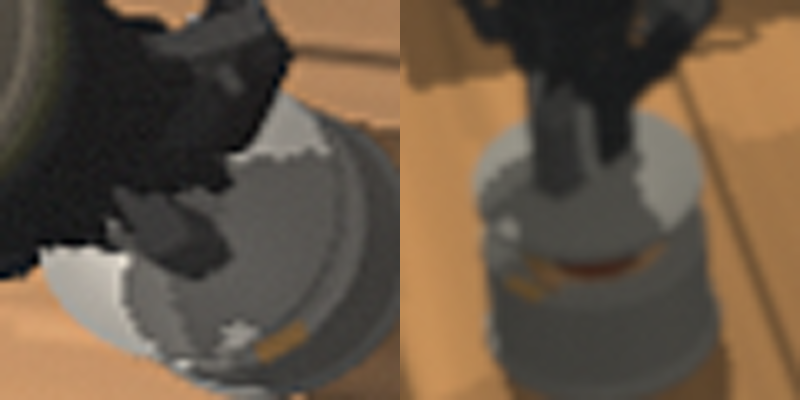

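The held lid is centred over the box. The inlay shows beside the lid's brass lug near crop (525,280) in the side view, so the lug is over the slot. I'll descend gently.

Call:
play_rows --series "0 0 0 0 -0.005 0.04 -1;0 0 0 0 -0.005 0.08 -1;0 0 0 0 -0.005 0.1 -1;0 0 0 0 -0.005 0.12 -1;0 0 0 0 -0.005 0.13 -1;0 0 0 0 -0.005 0.13 -1"

```text
t: 11.25
position: [475.2, 256.6, 100.4]
orientation: [-3.142, -0.0, -2.487]
wrist_force: [-1.6, -0.3, 3.1]
grip_width: 0.146
grip_force: 89.1
```

Call:
play_rows --series "0 0 0 0 0 0.02 -1;0 0 0 0 0 0.04 -1;0 0 0 0 0 0.06 -1;0 0 0 0 0 0.065 -1;0 0 0 0 0 0.065 -1"

```text
t: 11.88
position: [475.2, 256.7, 93.8]
orientation: [-3.142, -0.0, -2.487]
wrist_force: [-1.6, -0.1, 5.9]
grip_width: 0.149
grip_force: 89.5
```

Call:
play_rows --series "0 0 0.1 0 0 0 -1;0 0 0.2 0 0 0 -1;0 0 0.3 0 0 0 -1;0 0 0.4 0 0 0 -1;0 0 0.5 0 0 0 -1;0 0 0.6 0 0 0 -1;0 0 0.7 0 0 0 -1;0 0 0.8 0 0 0 -1;0 0 0.9 0 0 0 -1;0 0 1 0 0 0 -1;0 0 1 0 0 0 -1;0 0 1 0 0 0 -1"

```text
t: 13.38
position: [476.0, 257.0, 94.0]
orientation: [3.14, 0.001, 2.225]
wrist_force: [0.8, 0.2, 5.7]
grip_width: 0.148
grip_force: 89.7
```

Run:
```python
from h import *
s=r.get_state();print(s['t'],s['position'],np.degrees(s['orientation']),s['wrist_force'],s['ft_torque'])
```

```text
13.375 [475.97172092 257.0051907   93.99596139] [1.79911547e+02 3.66499198e-02 1.27477109e+02] [0.79721507 0.23436473 5.67354485] [ 0.03456219  0.09334703 -0.12114913]
```

Call:
play_rows --series "0 0 0 0 0 0.01 -1;0 0 0 0 0 0.02 -1;0 0 0 0 0 0.025 -1;0 0 0 0 0 0.025 -1;0 0 0 0 0 0.025 -1"

```text
t: 14.0
position: [476.1, 257.0, 92.2]
orientation: [3.139, 0.0, 2.225]
wrist_force: [-2.3, -0.9, 16.4]
grip_width: 0.15
grip_force: 91.5
```

Call:
play_rows --series "0 0 0 0 0 0.005 -1;0 0 0 0 0 0.01 -1;0 0 0 0 0 0.01 -1;0 0 0 0 0 0.01 -1"

```text
t: 14.5
position: [476.0, 257.0, 92.2]
orientation: [3.139, -0.0, 2.225]
wrist_force: [-3.6, -1.6, 29.5]
grip_width: 0.147
grip_force: 93.4
```

Run:
```python
from h import *
pt,d=r.grab_frame('top'); ps,d2=r.grab_frame('side')
s=r.get_state();print(s['t'],s['position'],np.degrees(s['orientation']),s['wrist_force'],s['ft_torque'])
c=lambda I,u,v,h=30:cv2.resize(I[v-h:v+h,u-h:u+h],(400,400),interpolation=cv2.INTER_CUBIC)
cv2.imwrite('pics/m3.png',np.hstack([c(pt,158,250),c(ps,268,160)])[...,::-1])
for n,dd,(u,v) in(('top',d,(163,250)),('side',d2,(268,165))):
    vv,uu=np.mgrid[v-40:v+40,u-40:u+40]; z=dd[vv,uu].ravel(); P=at_depth(n,np.c_[uu.ravel(),vv.ravel()],z)[z>0]
    q=np.hypot(P[:,0]-476,P[:,1]-256); Q=P[(q>30)&(q<40)&(P[:,2]>45)&(P[:,2]<66)]; print(n,len(Q),np.median(Q[:,2]))
    A=np.c_[Q[:,:2]-[476,256],np.ones(len(Q))]; print(np.linalg.lstsq(A,Q[:,2],rcond=None)[0])
```

```text
14.6 [476.07589548 256.99085266  92.20400752] [ 1.79836211e+02 -1.66207721e-02  1.27461968e+02] [-4.39013698 -0.92489595 30.43268566] [-0.53859633  1.2254834  -0.02901611]
top 324 56.32439696506668
[5.02091925e-04 9.82887790e-03 5.65211372e+01]
side 192 57.369994453971856
[-5.41150165e-03 -2.73889122e-02  5.70210936e+01]
```

View pics/m3.png

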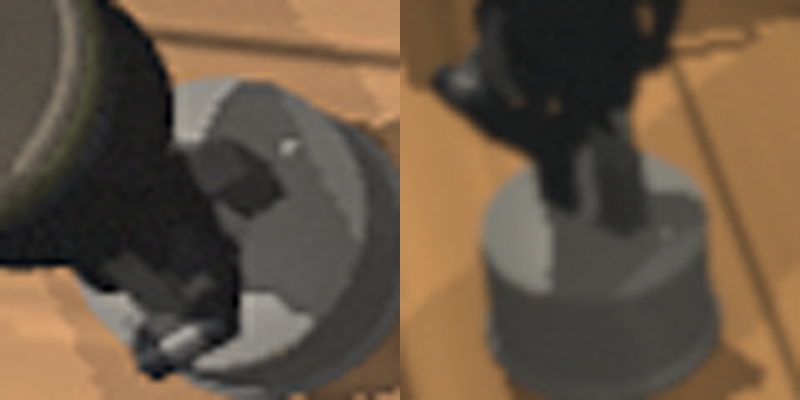

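The lid sits flush on the box. A harder push raised the force to 30 N with no further travel, and the twist was a full 90°.

```bash
python3 -c "from cell import r; print(r.sign_off())"
```

```text
the job is handed in; nothing more can be done
None
```

The lid is on the seal box, twisted 90° clockwise under the rim, pressed fully home with about 30 N and still gripped; nothing else was touched as far as I could see, and the job was handed in at about 14.6 s.

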